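Clamp the stuck bottle and hold the cap wrench level over its cap

ROBOT

A 6-joint arm with a two-finger parallel gripper is mounted at the origin on the work surface. World frame = base frame: x ahead of the robot, y to its left, z up, the work surface at z = 0. Lengths are in mm, angles in rad, forces in N, time in s.
With the tool pointing down it reaches from about 425 to 1125 mm from the base axis. Payload 14.9 kg.
Tool frame: the origin (TCP) lies between the finger pads; the fingertips stand 14 mm ahead of it and the grasp point (between the pads) lies 5 mm behind it (tips_ahead is the distance from the TCP to the fingertips, in mm); z points along the fingers, y is the line along which they close (so a half turn about z gives the same grasp; the last joint's range is limited). The gripper opens to 91 mm and grips with 3 to 60 N. Pads are 32 mm wide; open, the fingers measure 118 mm over their backs; the gripper's body (76 mm by 178 mm) begins 60 mm behind the grasp point.
Start: joints at [-1.326, 0.379, 1.734, -0, 1.028, -0.033], TCP at [191.964, -673.178, 227.932] pointing down, gripper open.
Joint ranges: [-2.77, 2.77], [-0.74, 2.19], [0, 2.66], [-1.06, 4.2], [0.31, 2.87], [-3.08, 3.08]. Speed limits (rad/s): [1.89, 1.89, 2.39, 3.14, 3.14, 3.14].

INTERFACE

Orientations are given as a 3x3 rotation matrix whose columns are the frame's x, y, z axes.
In Python, from cell import * gives the robot as it stands. The module is installed in compiled form; this text tells all that it offers.
- The arm moves only by the shell command python3 -m crank 'ROWS' [FORCE]. ROWS is text: rows parted by semicolons, each of 7 numbers parted by spaces: the shift along the tool's x, y, z in mm, then the turn, a rotation vector about the tool's x, y, z in degrees, then the gripper's target within -1 to 1 (shut at 1, half-way at 0, fully open at -1). A call has 1 to 12 rows; each row shifts and turns the commanded pose from where the row before left it, along the tool's axes as they then stand; what a row does not reach is not made up. A row lasts 1/12 s, in which the tool goes at most 41.7 mm and 7.16 degrees, less where a joint would pass 70% of its speed; a pose out of reach is approached as far as the arm can. A call is refused whole if a number of a shift passes 41.7 or a number of a turn 7.16, either way. A call with a gripper value outside its range is refused whole. The fingers move at their own pace and stop on an object; FORCE is the grip in N (left out, the last holds). Time passes only in rows, so rows that do not move let the fingers close. It gives the time, the measured TCP pose, the force, the opening and the grip force at its end, in the units of the state.
- read_state(): the state, without advancing time (a new reading comes with each control period).
- read_camera(name): name is "scene" or "top" or "wrist"; returns a dict with "pixels" (384x512x3 uint8, red, green, blue), "mtx" (3x3 intrinsics, pixels), "R" (3x3) and "t" (3): a world point X has camera coordinates R X + t. Camera axes: x right, y down, z forward; pixel columns grow to the right and rows downward; lengths in mm; the calibration is good to about 2 mm. A picture is of the moment at which its call begins. There is no depth.
- close_job(): hands the job in; it is judged then, once.
The state is a dict: "time_s": time; "joints": joint angles; "joint_velocities": joint speeds; "effort": joint torques, N m; "tcp_pos": TCP position; "tcp_rot": TCP orientation; "contact_force": force on the tool from outside, world axes, zero at the start; "ft_torque": the same for the moment, N m; "opening": finger opening in mm; "finger_force": force on a finger pad.
Only numpy, scipy, OpenCV 4.12 (cv2) and the standard library are available. Lean on these libraries where they do the work, as an engineer would, in place of code of your own. Each camera call takes 0.05 s, during which the arm holds its last target. There are 200 camera calls.

TASK

The wide amber bottle standing in the vise has a stuck cap: turn the vise crank clockwise (as seen from the crank's end) until the bottle is caught between the two jaws, and about a quarter turn more, so that the soft rubber grips it without crushing the glass. Then pick up the large red-handled cap wrench by its balance point, carry it over and hold it level and still with its ring centred about 3 cm above the cap, touching neither bottle nor vise, so that its fit can be checked before it is lowered. Finish while still holding it there; leave everything else on the bench where it is.

Things in the scene. Friction and masses are not known exactly. Their poses are not given: they have to be found in the camera images.
- vise: blue machine vise on a steel riser, fixed to the bench, 270 x 130 mm; origin on the bench under its middle. x runs along the screw from the crank end (-x) to the fixed jaw (+x), z up. The bed the bottle stands on is 115 mm above the bench, the jaws (104 mm wide) reach up to 165 mm. Rubber face of the fixed jaw at x = +75 mm. Screw axis at y = 0, 92 mm above the bench
- vise_jaw: the sliding jaw of the vise, 48 mm thick, its frame parallel to the vise's. It has a soft black rubber facing, 12 mm thick, towards the bottle; the facing's free surface is 13 mm from this origin towards -x and gives 1 mm per 10 N, up to 6 mm. Fully open, the two origins coincide and the gap between the jaws is 88 mm
- crank (a joint): crank angle, rad: 0 = fully open, arm straight up; grows clockwise seen from the crank's end (up, vise -y, down, +y), closing the jaw 12 mm per turn (1.91 mm/rad); stops at -0.2 and 13.5. Friction 0.2 N m; stays where left. The jaw pushes the loose bottle to the fixed jaw; a quarter turn after both touch, it is gripped with 30 N; more than half a turn after, the glass may be crushed
- crank_grip (a point): where to grip the crank's black handle: on the axis of a sleeve 22 mm in diameter, 70 mm long, that spins freely on its pin, parallel to the vise's x axis and 55 mm from the screw axis. The point is 178 mm from the vise's origin towards -x, 50 mm out from the crank arm and 22 mm from the sleeve's free end
- bottle: the wide amber glass bottle with a paper label and a white screw cap, loose on the vise bed between the jaws; body 70 mm in diameter and 85 mm high, whole height 130 mm, about 450 g; origin at the centre of its underside, z up
- cap_top (a point): centre of the top of the bottle's white cap (46 mm in diameter), 130 mm above the bottle's underside
- cap_wrench: the large cap wrench, lying flat on the bench: an open steel ring (66 mm outside, 50 mm inside, 26 mm high) on a straight red handle 18 mm wide, 18 mm high; about 500 g. Origin on its underside, below its balance point (centre of mass), which lies on the handle 69 mm from the ring's axis. x points along the handle to the ring, z up; the handle runs from x = +39 mm (ring) to x = -161 mm (free end)
- cap_wrench_ring (a point): centre of the ring of the cap wrench, level with its underside: 69 mm from the wrench's origin along +x
- small_wrench: a smaller cap wrench with a green handle (ring 42 mm outside, 169 mm long, 20 mm high), not needed; origin on its underside below its balance point
- bottle_a: amber bottle, 60 mm in diameter, 120 mm high, standing on the bench, not needed; origin at the centre of its underside
- bottle_b: amber bottle, 52 mm in diameter, 105 mm high, standing on the bench, not needed; origin at the centre of its underside
- jar: white jar with a yellow cap, 64 mm in diameter, 95 mm high, not needed; origin at the centre of its underside
- spare_cap: loose white cap, 46 mm in diameter, 26 mm high, lying near the robot, not needed; origin at the centre of its underside
- screwdriver: yellow-handled screwdriver, 200 mm long, lying behind the vise, not needed
Not all that is in view belongs to the job. What is shaped like the bottle but purple is not meant.

How it is judged (in metres and radians):
On the way, in this order (a step that is already met when the one before it is completed fails the run):
1. the bottle is clamped: the sliding jaw presses it with more than 10 N, and the wrench still lies on the bench (contact force between vise_jaw and bottle above 10 N and height (world z) of cap_wrench below 0.02 m), for 0.3 s.
2. the cap wrench hangs clear of the bench in the fingers, gripped within 18 mm of its balance point, with the bottle still clamped (height (world z) of each of cap_wrench, cap_wrench_ring above 0.05 m and contact force between the fingers and cap_wrench above 3 N and x of the grasp point in the frame of cap_wrench between -0.018 and 0.018 m and contact force between vise_jaw and bottle above 10 N), for 0.2 s.
At the end, for the whole second after the job is handed in: Jaw presses the upright bottle on the bed with over 10 N. Wrench held in the fingers within 18 mm of its balance point, level within 4.5 degrees, still, ring within 10 mm of the cap's axis and 12 to 50 mm above the cap, touching neither bottle nor vise (contact force between vise_jaw and bottle above 10 N and angle between bottle's own z axis and vertical below 0.07 rad and z of bottle in the frame of vise between 0.11 and 0.122 m and angle between cap_wrench's own z axis and vertical below 0.08 rad and horizontal distance between cap_wrench_ring and cap_top below 0.01 m and z of cap_wrench_ring in the frame of cap_top between 0.012 and 0.05 m and x of the grasp point in the frame of cap_wrench between -0.018 and 0.018 m and contact force between the fingers and cap_wrench above 3 N and contact force between cap_wrench and bottle below 0.2 N and contact force between cap_wrench and vise below 0.2 N and linear speed of cap_wrench below 0.03 m/s and angular speed of cap_wrench below 0.2 rad/s); the arm keeps its last pose, push and grip.
It fails at once if the bottle is crushed: the sliding jaw presses it with more than 150 N (contact force between vise_jaw and bottle above 150 N).
It fails at once if the bottle is tipped by more than 15 degrees (angle between bottle's own z axis and vertical above 0.26 rad).
It fails at once if a bystander is moved by more than 30 mm (distance of any of small_wrench, bottle_a, bottle_b, jar, spare_cap, screwdriver from where it was at the start of the episode above 0.03 m).
It also fails if it takes over 72 s, if anything falls off the work surface, if the arm or the gripper's body presses on something with over 40 N, if the wrist force passes 120 N, or if a joint passes its speed limit or range.

## Working session

There is one attempt and no reset: what is moved stays moved. The work goes in short steps, Python scripts to look and compute and a shell command to move; the robot and the scene stay as the last step left them, time stands still between calls to the robot, and variables do not carry over. Pictures are saved under pics/ and viewed, at most 10 in all, crops included, and the job is handed in when it is done.

```bash
mkdir -p pics; python3 - <<'E'
from cell import *
import cv2,pickle
d={}
for n in ("scene","top"):
    c=read_camera(n); d[n]=c
    cv2.imwrite(f"pics/{n}0.png",cv2.resize(c["pixels"][:,:,::-1],(800,600),interpolation=cv2.INTER_CUBIC))
    print(n,c["mtx"].tolist(),c["R"].round(3).tolist(),c["t"].round(1).tolist())
pickle.dump(d,open("cams.pkl","wb"))
s=read_state();print(s["time_s"],s["tcp_rot"])
E
```

```text
scene [[406.8743467789968, 0.0, 258.50474944774385], [0.0, 406.8743467789968, 186.35069243279838], [0.0, 0.0, 1.0]] [[-0.795, 0.607, -0.011], [0.449, 0.575, -0.684], [-0.409, -0.548, -0.73]] [448.5, -163.5, 1472.5]
top [[376.55853149155604, 0.0, 252.44564637183805], [0.0, 376.55853149155604, 191.93996605914276], [0.0, 0.0, 1.0]] [[-0.026, -1.0, 0.001], [-0.995, 0.026, -0.093], [0.093, -0.003, -0.996]] [22.1, 580.5, 1233.4]
0.1 [[ 9.61663135e-01  2.74233393e-01 -2.45625491e-04]
 [ 2.74233502e-01 -9.61662679e-01  9.37432020e-04]
 [ 2.08662957e-05 -9.68852554e-04 -9.99999530e-01]]
```

View pics/top0.png

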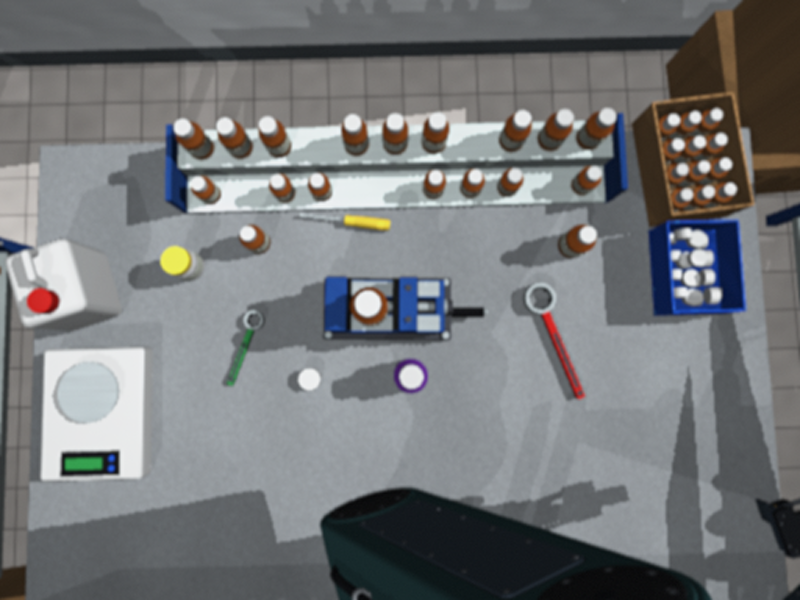

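View pics/scene0.png

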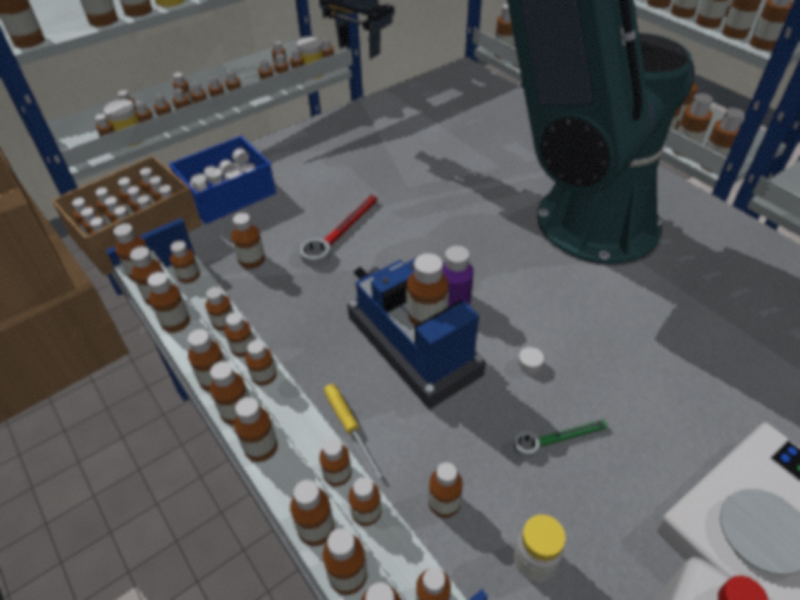

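The top view shows the vise at (325–450, 278–340) with its crank handle at (452–484, 312). The cap is at (368, 303), and the red wrench runs from its ring at (541, 297) to (580, 396). Enlarging these areas next.

```bash
cat > h.py <<'E'
import numpy as np,pickle,cv2
D=pickle.load(open("cams.pkl","rb"))
def ray(c,u,v,z):
    R,t,K=map(np.array,(c["R"],c["t"],c["mtx"]))
    d=R.T@np.linalg.inv(K)@[u,v,1]; o=-R.T@t
    return o+d*(z-o[2])/d[2]
def proj(c,X):
    p=np.array(c["mtx"])@(np.array(c["R"])@X+c["t"]); return p[:2]/p[2]
E
python3 - <<'E'
from h import *
def crop(n,x,y,w,h,s): return cv2.resize(D[n]["pixels"][y:y+h,x:x+w,::-1],None,fx=s,fy=s,interpolation=cv2.INTER_CUBIC)
o=np.zeros((600,800,3),np.uint8)
o[:300,:575]=crop("top",200,168,115,60,5)
o[:400,575:]=crop("top",333,175,45,80,5)
a=crop("scene",222,150,110,60*1+0,5); o[300:600,:550]=a
cv2.imwrite("pics/crop1.png",o)
E
```

```text
(no output)
```

View pics/crop1.png

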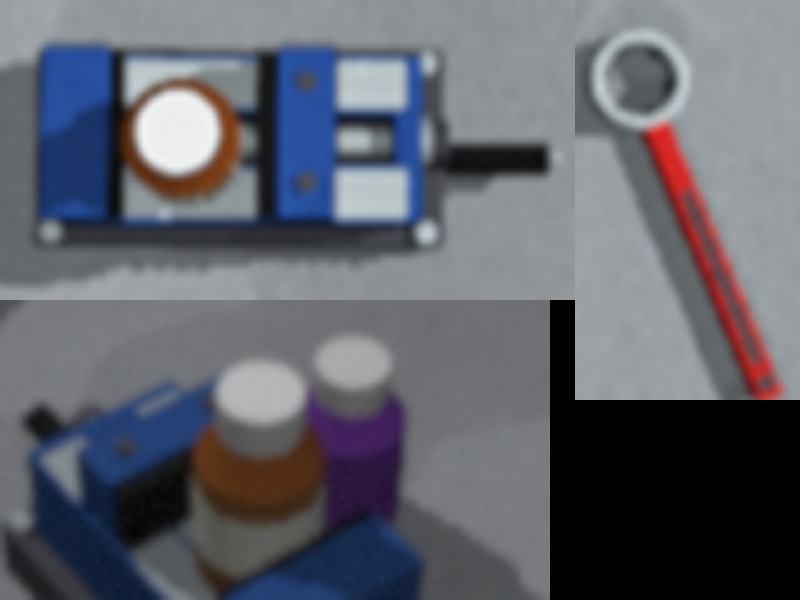

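```bash
python3 - <<'E'
from h import *
c=D["top"]; f=lambda x,y,z,x0=200,y0=168:ray(c,(x+.5)/5-.5+x0,(y+.5)/5-.5+y0,z)
for n,a in dict(cap=(177,132,245),fixU=(122,51,165),fixL=(121,220,165),movU=(259,51,165),movL=(259,220,165),hInner=(447,159,147),hEnd=(549,158,147),
 sjawbackU=(333,50,165),sjawbackL=(333,220,165),fbackU=(40,47,165),fbackL=(38,218,165)).items(): print(n,f(*a).round(1))
g=lambda x,y,z:f(x-575,y,z,333,175)
for n,a in dict(ring=(641,79,26),h1=(662,135,18),h2=(733,305,18),end=(767,391,18)).items(): print(n,g(*a).round(1))
s=D["scene"];q=lambda x,y,z:ray(s,(x+.5)/5-.5+222,(y-300+.5)/5-.5+150,z)
print("cap scene",q(260,391,245).round(1),"handle",q(38,418,147).round(1)); print("ring scene",ray(s,316/1.5625,248/1.5625,26))
E
```

```text
cap [556.1  55.9 245. ]
fixU [612.7  91.2 165. ]
fixL [511.7  93.7 165. ]
movU [610.5   9.3 165. ]
movL [509.5  11.9 165. ]
hInner [ 544.1 -102.6  147. ]
hEnd [ 543.1 -164.3  147. ]
sjawbackU [609.9 -35.  165. ]
sjawbackL [508.4 -32.  165. ]
fbackU [616.3 140.1 165. ]
fbackL [514.2 142.9 165. ]
ring [ 577.9 -306.2   26. ]
h1 [ 540.5 -320.5   18. ]
h2 [ 425.7 -362.1   18. ]
end [ 368.4 -381.6   18. ]
cap scene [557.4  58.4 245. ] handle [606.7 -79.9 147. ]
ring scene [ 576.70468452 -298.23466254   26.        ]
```

```bash
python3 - <<'E'
from h import *
c=D["top"]; f=lambda x,y,z,x0=200,y0=168:ray(c,(x+.5)/5-.5+x0,(y+.5)/5-.5+y0,z)
s=D["scene"];q=lambda x,y,z:ray(s,(x+.5)/5-.5+222,(y-300+.5)/5-.5+150,z)
for z in (37,45,60,92,147): print(z,f(447,159,z).round(1),f(549,158,z).round(1),q(30,409,z).round(1),q(55,428,z).round(1))
# expected rubber: fit check, vise origin from fixed face
u=np.array([.0245,.9997]); o=np.array([562.2,92.45])-75*u; print("vise o",o)
R=lambda p:np.array([*(o+p[0]*u+p[1]*np.array([-u[1],u[0]])),p[2]])
for a in (0,-.2,2.6,2.8,3.0,3.2):
  for X in(-130,-200):
    P=R((X,-55*np.sin(a),92+55*np.cos(a)))
    p=(proj(c,P)-[200,168]+.5)*5-.5; p2=(proj(s,P)-[222,150]+.5)*5-.5+[0,300]; print(a,X,p.round(),p2.round())
E
```

```text
37 [ 551.9 -113.7   37. ] [ 550.8 -181.3   37. ] [ 549.1 -185.    37. ] [ 546.2 -160.7   37. ]
45 [ 551.4 -112.9   45. ] [ 550.3 -180.1   45. ] [ 553.2 -178.    45. ] [ 550.4 -153.9   45. ]
60 [ 550.3 -111.3   60. ] [ 549.2 -177.7   60. ] [ 561.  -164.9   60. ] [ 558.2 -141.2   60. ]
92 [ 548.  -108.1   92. ] [ 547.  -172.8   92. ] [ 577.6 -136.9   92. ] [ 574.9 -114.    92. ]
147 [ 544.1 -102.6  147. ] [ 543.1 -164.3  147. ] [606.1 -88.7 147. ] [603.6 -67.3 147. ]
vise o [560.3625  17.4725]
0 -130 [463. 137.] [ 76. 351.]
0 -200 [578. 137.] [ 12. 287.]
-0.2 -130 [463. 155.] [ 91. 344.]
-0.2 -200 [578. 155.] [ 27. 282.]
2.6 -130 [446. 107.] [ 46. 490.]
2.6 -200 [552. 107.] [-14. 425.]
2.8 -130 [445. 123.] [ 60. 488.]
2.8 -200 [551. 123.] [ -0. 424.]
3.0 -130 [445. 139.] [ 74. 483.]
3.0 -200 [550. 139.] [ 14. 420.]
3.2 -130 [445. 156.] [ 89. 476.]
3.2 -200 [551. 156.] [ 28. 413.]
```

The crank is not at zero. The handle hangs at the bottom (about 3.2 rad, z≈37), and both views and the 82 mm gap agree with that. It should close at 9.42 rad and finish at about 11.0. Moving above the handle.

```bash
python3 -m crank '26.9 -21.6 0 0 0 0 -1;26.9 -21.6 0 0 0 0 -1;26.9 -21.6 0 0 0 0 -1;26.9 -21.6 0 0 0 0 -1;26.9 -21.6 0 0 0 0 -1;26.9 -21.6 0 0 0 0 -1;26.9 -21.6 0 0 0 0 -1;26.9 -21.6 0 0 0 0 -1;26.9 -21.6 0 0 0 0 -1' 40
python3 -m crank '26.9 -21.6 0 0 0 0 -1;26.9 -21.6 0 0 0 0 -1;26.9 -21.6 0 0 0 0 -1;26.9 -21.6 0 0 0 0 -1;26.9 -21.6 0 0 0 0 -1;26.9 -21.6 0 0 0 0 -1;26.9 -21.6 0 0 0 0 -1;26.9 -21.6 0 0 0 0 -1;26.9 -21.6 0 0 0 0 -1'
python3 -m crank '0 0 0 0 0 -6.6 -1;0 0 0 0 0 -6.6 -1;0 0 0 0 0 -6.6 -1;0 0 0 0 0 -6.6 -1;0 0 0 0 0 -6.6 -1;0 0 0 0 0 -6.6 -1;0 0 0 0 0 -6.6 -1;0 0 0 0 0 -6.6 -1;0 0 0 0 0 -6.6 -1;0 0 0 0 0 -6.6 -1;0 0 0 0 0 -6.6 -1;0 0 0 0 0 0 -1'
python3 - <<'E'
from cell import *
import cv2
c=read_camera("wrist"); cv2.imwrite("pics/w1.png",cv2.resize(c["pixels"][:,:,::-1],(800,600)))
import pickle;pickle.dump(c,open("w1.pkl","wb"));print(read_state())
E
```

```text
time_s: 0.85
tcp_pos: [372.0, -418.2, 227.8]
tcp_rot: [[0.962, 0.274, -0.0], [0.274, -0.962, 0.0], [-0.0, -0.0, -1.0]]
contact_force: [-0.4, -1.1, 0.1]
opening: 91.2
finger_force: 0.0
time_s: 1.6
tcp_pos: [551.6, -164.8, 227.8]
tcp_rot: [[0.962, 0.274, -0.0], [0.274, -0.962, 0.0], [-0.0, -0.0, -1.0]]
contact_force: [0.3, -0.9, -0.1]
opening: 91.3
finger_force: 0.0
time_s: 2.6
tcp_pos: [550.8, -166.5, 227.7]
tcp_rot: [[0.02, 1.0, -0.0], [1.0, -0.02, 0.0], [0.0, -0.0, -1.0]]
contact_force: [-0.0, -0.6, 0.5]
opening: 91.1
finger_force: 0.0
{'time_s': 2.65, 'joints': array([-3.33970223e-01,  1.85230138e-01,  1.98940197e+00,  2.28778289e-05,
        9.67356329e-01, -3.06242102e-01]), 'joint_velocities': array([-0.00238161, -0.00127418, -0.00293049,  0.00035805,  0.0010947 ,
        0.08269398]), 'effort': array([ 3.51215756e-03, -5.78977382e+01, -4.14956224e+01,  3.80147772e-02,
        6.52175560e-02, -1.75003577e+00]), 'tcp_pos': array([ 550.81567908, -166.44710684,  227.74009276]), 'tcp_rot': array([[ 2.77375744e-02,  9.99615172e-01, -3.67737068e-04],
       [ 9.99615230e-01, -2.77375217e-02,  1.47531611e-04],
       [ 1.37274722e-04, -3.71687743e-04, -9.99999922e-01]]), 'contact_force': array([ 0.26203331, -0.13707611, -0.59116935]), 'ft_torque': array([ 0.02117918, -0.11679953, -0.02630479]), 'finger_force': 0.0, 'opening': 91.01399122370903}
```

View pics/w1.png

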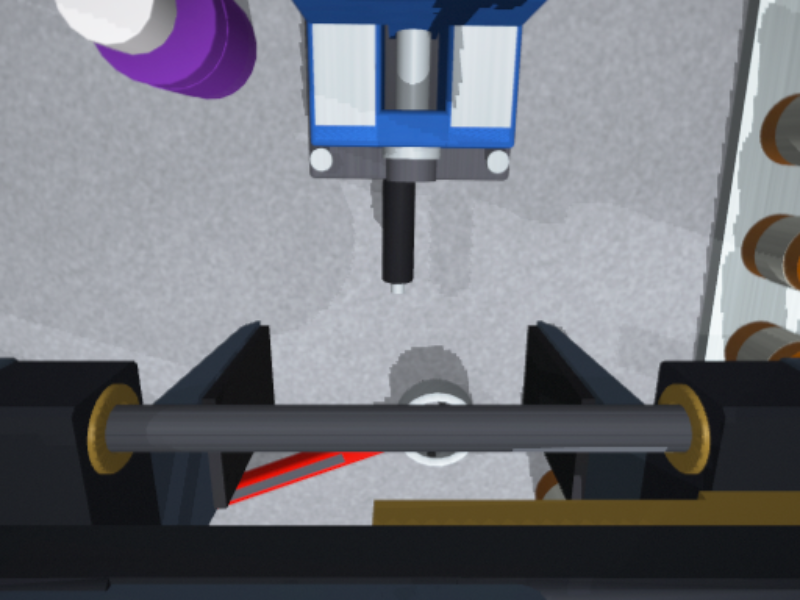

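The wrist view shows the handle hanging down, from (399,182) to (397,283). The screw hub is at (411,170), the ring is around (437,430), and the vise end is square to the tool.

```bash
python3 - <<'E'
from h import *
c=pickle.load(open("w1.pkl","rb"));f=lambda x,y,z:ray(c,(x+.5)/1.5625-.5,(y+.5)/1.5625-.5,z).round(1)
print("handle in",f(399,182,37+5),"end",f(397.5,283,37),"hub",f(411,158,92+20),"ring",f(437,429,26),"bolts",f(321,159,20),f(498,162,20))
E
```

```text
handle in [ 552.6 -111.    42. ] end [ 550.1 -180.9   37. ] hub [559.1 -94.8 112. ] ring [ 578.7 -303.2   26. ] bolts [498.9 -95.6  20. ] [ 621.4 -100.1   20. ]
```

```bash
python3 -m crank '1 0 32.5 0 0 0 -1;0 0 32.5 0 0 0 -1;0 0 32.5 0 0 0 -1;0 0 32.5 0 0 0 -1;0 0 32.5 0 0 0 -1;0 0 20 0 0 0 -1;0 0 12.8 0 0 0 -1;0 0 0 0 0 0 -1' && python3 -m crank '0 0 0 0 0 0 1;0 0 0 0 0 0 1;0 0 0 0 0 0 1;0 0 0 0 0 0 1;0 0 0 0 0 0 1;0 0 0 0 0 0 1;0 0 0 0 0 0 1;0 0 0 0 0 0 1;0 0 0 0 0 0 1;0 0 0 0 0 0 1' 40
```

```text
time_s: 3.32
tcp_pos: [549.6, -165.0, 30.3]
tcp_rot: [[0.029, 1.0, -0.003], [1.0, -0.029, 0.001], [0.001, -0.003, -1.0]]
contact_force: [-0.6, 0.2, -0.6]
opening: 91.0
finger_force: 0.0
time_s: 4.15
tcp_pos: [551.0, -165.5, 32.6]
tcp_rot: [[0.026, 1.0, -0.0], [1.0, -0.026, 0.0], [0.0, -0.0, -1.0]]
contact_force: [-0.4, 0.7, -0.8]
opening: 27.5
finger_force: 0.0
```

```bash
python3 -m crank '0 0 0 0 0 0 1;0 0 0 0 0 0 1;0 0 0 0 0 0 1;0 0 0 0 0 0 1'; python3 - <<'E'
import numpy as np
a=np.radians(np.arange(186,186+375,15)); y=55*np.sin(a); z=-55*np.cos(a)
for i in range(24): print(round(np.degrees(a[i+1])),*np.round([y[i+1]-y[i],z[i+1]-z[i]],1))
E
```

```text
time_s: 4.48
tcp_pos: [550.9, -165.5, 32.6]
tcp_rot: [[0.026, 1.0, -0.0], [1.0, -0.026, 0.0], [0.0, -0.0, -1.0]]
contact_force: [-1.8, 0.2, 0.4]
opening: 21.2
finger_force: 40.0
201 -14.0 -3.4
216 -12.6 -6.9
231 -10.4 -9.9
246 -7.5 -12.2
261 -4.1 -13.8
276 -0.4 -14.4
291 3.4 -14.0
306 6.9 -12.6
321 9.9 -10.4
336 12.2 -7.5
351 13.8 -4.1
366 14.4 -0.4
381 14.0 3.4
396 12.6 6.9
411 10.4 9.9
426 7.5 12.2
441 4.1 13.8
456 0.4 14.4
471 -3.4 14.0
486 -6.9 12.6
501 -9.9 10.4
516 -12.2 7.5
531 -13.8 4.1
546 -14.4 0.4
```

```bash
python3 -m crank '0 -14 -3.4 0 0 0 1;0 -12.6 -6.9 0 0 0 1;0 -10.4 -9.9 0 0 0 1;0 -7.5 -12.2 0 0 0 1;0 -4.1 -13.8 0 0 0 1;0 -0.4 -14.4 0 0 0 1;0 0 0 0 0 0 1;0 0 0 0 0 0 1'
```

```text
time_s: 5.15
tcp_pos: [502.4, -164.1, 94.1]
tcp_rot: [[0.026, 1.0, 0.001], [1.0, -0.026, -0.0], [-0.0, 0.001, -1.0]]
contact_force: [1.3, 2.8, 2.5]
opening: 21.2
finger_force: 40.0
```

```bash
python3 -m crank '0 3.4 -14 0 0 0 1;0 6.9 -12.6 0 0 0 1;0 9.9 -10.4 0 0 0 1;0 12.2 -7.5 0 0 0 1;0 13.8 -4.1 0 0 0 1;0 14.4 -0.4 0 0 0 1;0 0 0 0 0 0 1' && python3 -m crank '0 14 3.4 0 0 0 1;0 12.6 6.9 0 0 0 1;0 10.4 9.9 0 0 0 1;0 7.5 12.2 0 0 0 1;0 4.1 13.8 0 0 0 1;0 0.4 14.4 0 0 0 1;0 0 0 0 0 0 1' && python3 -m crank '0 -3.4 14 0 0 0 1;0 -6.9 12.6 0 0 0 1;0 -9.9 10.4 0 0 0 1;0 -12.2 7.5 0 0 0 1;0 -13.8 4.1 0 0 0 1;0 -14.4 0.4 0 0 0 1;0 0 0 0 0 0 1;0 0 0 0 0 0 1'
```

```text
time_s: 5.73
tcp_pos: [564.0, -165.8, 141.8]
tcp_rot: [[0.026, 1.0, 0.0], [1.0, -0.026, -0.0], [-0.0, 0.0, -1.0]]
contact_force: [3.4, -2.6, -1.4]
opening: 21.3
finger_force: 40.0
time_s: 6.32
tcp_pos: [611.1, -167.3, 79.0]
tcp_rot: [[0.026, 1.0, -0.0], [1.0, -0.026, -0.0], [-0.0, -0.0, -1.0]]
contact_force: [6.8, -2.2, -5.9]
opening: 21.3
finger_force: 40.0
time_s: 6.98
tcp_pos: [549.4, -165.4, 32.6]
tcp_rot: [[0.026, 1.0, -0.001], [1.0, -0.026, 0.0], [0.0, -0.001, -1.0]]
contact_force: [-2.6, -0.8, 4.3]
opening: 21.2
finger_force: 40.0
```

```bash
python3 -m crank '0 -14 -3.4 0 0 0 1;0 -12.6 -6.9 0 0 0 1;0 -10.4 -9.9 0 0 0 1;0 -7.5 -12.2 0 0 0 1;0 -4.1 -13.8 0 0 0 1;0 -0.7 -9.6 0 0 0 1;0 0 0 0 0 0 1;0 0 0 0 0 0 1;0 0 0 0 0 0 1;0 0 0 0 0 0 1;0 0 0 0 0 0 1;0 0 0 0 0 0 1'
python3 - <<'E'
from cell import *
import cv2,pickle
c=read_camera("top");pickle.dump(c,open("t2.pkl","wb"))
p=c["pixels"][160:240,200:315,::-1]
cv2.imwrite("pics/t2.png",cv2.resize(p,None,fx=6,fy=6,interpolation=cv2.INTER_CUBIC))
E
```

```text
time_s: 7.98
tcp_pos: [501.9, -164.1, 88.6]
tcp_rot: [[0.026, 1.0, 0.002], [1.0, -0.026, -0.0], [0.0, 0.002, -1.0]]
contact_force: [4.9, 2.6, 0.9]
opening: 21.6
finger_force: 40.0
```

View pics/t2.png

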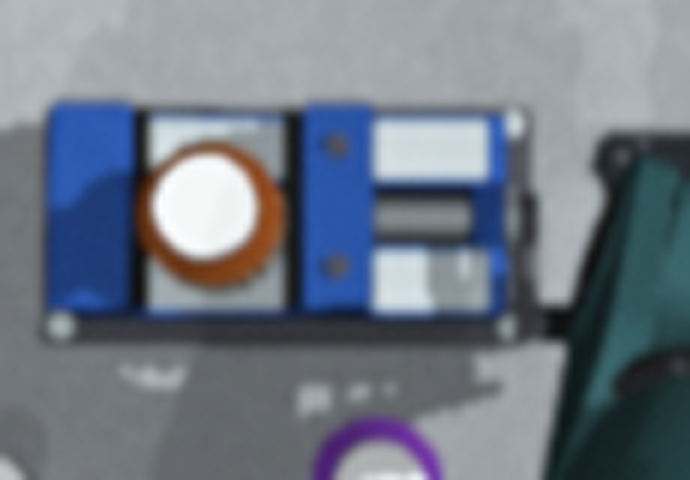

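Jaw moved about 15 mm and both rubber faces now meet the bottle, with the cap at crop (206,206). The crank is at about 11.03 rad. Releasing, rising, and going over the wrench.

```bash
python3 -m crank '0 0 0 0 0 0 -1;0 0 0 0 0 0 -1;0 0 0 0 0 0 -1;0 0 0 0 0 0 -1;0 0 0 0 0 0 -1;0 0 0 0 0 0 -1;0 0 0 0 0 0 -1;0 0 0 0 0 0 -1' && python3 -m crank '0 0 -20 0 0 0 -1;0 0 -30 0 0 0 -1;0 0 -30 0 0 0 -1;0 0 -30 0 0 0 -1;0 0 -30 0 0 0 -1;0 0 0 0 0 0 -1' && python3 -m crank '0 0 0 0 0 6.85 -1;0 0 0 0 0 6.85 -1;0 0 0 0 0 6.85 -1;0 0 0 0 0 6.85 -1;0 0 0 0 0 6.85 -1;0 0 0 0 0 6.85 -1;0 0 0 0 0 6.85 -1;0 0 0 0 0 6.85 -1;0 0 0 0 0 6.85 -1;0 0 0 0 0 6.85 -1;0 0 0 0 0 0 -1' && python3 -m crank '-9 31.6 0 0 0 0 -1;-9 31.6 0 0 0 0 -1;-9 31.6 0 0 0 0 -1;-9 31.6 0 0 0 0 -1;-9 31.6 0 0 0 0 -1;0 0 0 0 0 0 -1;0 0 0 0 0 0 -1;0 0 0 0 0 0 -1'
python3 - <<'E'
from cell import *
import cv2,pickle
for n in ("wrist","top"):
    c=read_camera(n);pickle.dump(c,open(n+"3.pkl","wb"))
    cv2.imwrite(f"pics/{n}3.png",cv2.resize(c["pixels"][:,:,::-1],(800,600),interpolation=cv2.INTER_CUBIC))
print(read_state()["tcp_pos"])
E
```

```text
time_s: 8.7
tcp_pos: [501.6, -164.2, 88.4]
tcp_rot: [[0.026, 1.0, -0.0], [1.0, -0.026, 0.0], [0.0, -0.0, -1.0]]
contact_force: [0.1, -0.1, 0.4]
opening: 72.1
finger_force: 0.0
time_s: 9.2
tcp_pos: [504.1, -165.1, 234.0]
tcp_rot: [[0.026, 1.0, 0.007], [1.0, -0.026, -0.003], [-0.002, 0.007, -1.0]]
contact_force: [1.4, -0.2, 1.4]
opening: 91.0
finger_force: 0.0
time_s: 10.12
tcp_pos: [501.6, -164.2, 228.1]
tcp_rot: [[0.942, 0.337, -0.0], [0.337, -0.942, 0.0], [-0.0, -0.0, -1.0]]
contact_force: [-0.6, -0.2, -0.4]
opening: 91.1
finger_force: 0.0
time_s: 10.78
tcp_pos: [513.2, -327.7, 227.9]
tcp_rot: [[0.939, 0.344, -0.001], [0.344, -0.939, 0.001], [-0.0, -0.001, -1.0]]
contact_force: [0.4, 0.5, 0.2]
opening: 91.0
finger_force: 0.0
[ 513.37724827 -327.10947987  228.20739718]
```

View pics/wrist3.png

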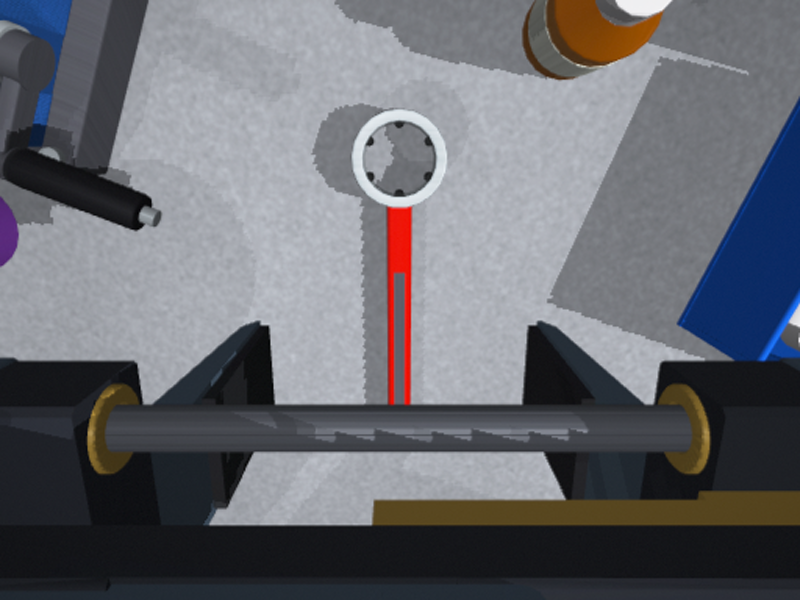

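The wrench is aligned with the tool, ring at (399.5,158) and handle straight down at column 399.5. The crank handle has stayed level with the screw.

```bash
python3 - <<'E'
from h import *
c=pickle.load(open("wrist3.pkl","rb"));f=lambda x,y,z:ray(c,(x+.5)/1.5625-.5,(y+.5)/1.5625-.5,z)
r=f(399.5,158,26); a=f(399.5,225,18);b=f(399.5,395,18);print("ring",r.round(1),a.round(1),b.round(1))
h=np.arctan2(*(a-b)[1::-1]);print(np.degrees(h),"balance",(r[:2]-69*np.array([np.cos(h),np.sin(h)])).round(1))
t=pickle.load(open("top3.pkl","rb"));p=t["pixels"][180:208,215:258].astype(int)
m=(p.min(2)>215).astype(np.uint8);n,l,s,ce=cv2.connectedComponentsWithStats(m)
for i in range(1,n):
  if s[i,4]>50: print(s[i],ce[i],ray(t,ce[i][0]+215,ce[i][1]+180,245).round(1))
for fc in ((147,110),(147,305)): print(ray(t,(fc[0]+.5)/6-.5+200,(fc[1]+.5)/6-.5+160,165).round(1))
E
```

```text
ring [ 579.6 -304.1   26. ] [ 535.7 -320.3   18. ] [ 409.2 -366.8   18. ]
20.18475378852143 balance [ 514.8 -327.9]
[ 11   6  16  16 201] [18.64179104 13.75621891] [556.8  59.6 245. ]
[612.3  90.9 165. ]
[515.2  92.8 165. ]
```

```bash
python3 -m crank '1.2 0.8 30 0 0 0 -1;0 0 30 0 0 0 -1;0 0 30 0 0 0 -1;0 0 30 0 0 0 -1;0 0 30 0 0 0 -1;0 0 25 0 0 0 -1;0 0 16 0 0 0 -1;0 0 10 0 0 0 -1;0 0 6 0 0 0 -1;0 0 4 0 0 0 -1;0 0 0 0 0 0 -1;0 0 0 0 0 0 -1' 60 && python3 -m crank '0 0 0 0 0 0 1;0 0 0 0 0 0 1;0 0 0 0 0 0 1;0 0 0 0 0 0 1;0 0 0 0 0 0 1;0 0 0 0 0 0 1;0 0 0 0 0 0 1;0 0 0 0 0 0 1;0 0 0 0 0 0 1;0 0 0 0 0 0 1;0 0 0 0 0 0 1;0 0 0 0 0 0 1' && python3 -m crank '0 0 0 0 0 0 1;0 0 0 0 0 0 1;0 0 0 0 0 0 1'
```

```text
time_s: 11.88
tcp_pos: [515.4, -328.6, 18.3]
tcp_rot: [[0.939, 0.343, 0.001], [0.343, -0.939, -0.001], [0.001, 0.001, -1.0]]
contact_force: [0.8, 0.0, 0.0]
opening: 91.0
finger_force: 0.0
time_s: 12.88
tcp_pos: [514.9, -328.3, 17.4]
tcp_rot: [[0.94, 0.342, -0.0], [0.342, -0.94, 0.0], [-0.0, -0.0, -1.0]]
contact_force: [0.6, 0.5, 0.6]
opening: 17.5
finger_force: 60.0
time_s: 13.13
tcp_pos: [514.8, -328.3, 17.4]
tcp_rot: [[0.94, 0.342, -0.0], [0.342, -0.94, 0.0], [-0.0, -0.0, -1.0]]
contact_force: [-0.8, 1.8, 0.3]
opening: 17.8
finger_force: 60.0
```

```bash
python3 -m crank '0 0 -4 0 0 0 1;0 0 -8 0 0 0 1;0 0 -14 0 0 0 1;0 0 -14 0 0 0 1;0 0 -8 0 0 0 1;0 0 -2 0 0 0 1;0 0 0 0 0 0 1;0 0 0 0 0 0 1;0 0 0 0 0 0 1' && python3 -m crank '0 0 -15 0 0 0 1;0 0 -25 0 0 0 1;0 0 -30 0 0 0 1;0 0 -30 0 0 0 1;0 0 -30 0 0 0 1;0 0 -30 0 0 0 1;0 0 -30 0 0 0 1;0 0 -20 0 0 0 1;0 0 -15 0 0 0 1;0 0 -10 0 0 0 1;0 0 0 0 0 0 1;0 0 0 0 0 0 1'
```

```text
time_s: 13.88
tcp_pos: [514.6, -328.2, 67.0]
tcp_rot: [[0.94, 0.342, -0.001], [0.342, -0.94, 0.0], [-0.0, -0.001, -1.0]]
contact_force: [-0.7, 0.1, -6.0]
opening: 17.7
finger_force: 60.0
time_s: 14.88
tcp_pos: [514.7, -328.3, 302.3]
tcp_rot: [[0.94, 0.342, -0.0], [0.342, -0.94, 0.0], [-0.0, -0.0, -1.0]]
contact_force: [0.1, 0.0, -6.7]
opening: 17.7
finger_force: 60.0
```

```bash
python3 -m crank '1.8 -6.2 0 0 0 0 1;3.7 -12.5 0 0 0 0 1;7.4 -25 0 0 0 0 1;7.4 -25 0 0 0 0 1;7.4 -25 0 0 0 0 1;7.4 -25 0 0 0 0 1;7.4 -25 0 0 0 0 1;7.4 -25 0 0 0 0 1;7.4 -25 0 0 0 0 1' && python3 -m crank '7.4 -25 0 0 0 0 1;7.4 -25 0 0 0 0 1;7.4 -25 0 0 0 0 1;7.4 -25 0 0 0 0 1;7.4 -25 0 0 0 0 1;3.7 -12.5 0 0 0 0 1;3.7 -12.5 0 0 0 0 1;1.8 -5.8 0 0 0 0 1;0 0 0 0 0 0 1;0 0 0 0 0 0 1;0 0 0 0 0 0 1;0 0 0 0 0 0 1'
python3 - <<'E'
from cell import *
import cv2,pickle
D={n:read_camera(n) for n in ("wrist","top","scene")};pickle.dump(D,open("f.pkl","wb"))
C=lambda p,x,y,w,h,s:cv2.resize(p[y:y+h,x:x+w,::-1],None,fx=s,fy=s,interpolation=cv2.INTER_CUBIC)
import numpy as np
o=np.zeros((600,800,3),np.uint8)
o[:300,:400]=C(D["wrist"]["pixels"],156,20,200,150,2)
o[:300,400:]=C(D["top"]["pixels"],200,155,100,75,4)
o[300:,:400]=C(D["scene"]["pixels"],215,110,100,75,4)
o[300:,400:]=C(D["wrist"]["pixels"],0,0,512,384,.78125)
cv2.imwrite("pics/f.png",o)
s=read_state();print(s["tcp_pos"],s["tcp_rot"],s["contact_force"])
E
```

```text
time_s: 15.63
tcp_pos: [501.3, -124.6, 301.4]
tcp_rot: [[0.94, 0.342, -0.002], [0.342, -0.94, 0.001], [-0.001, -0.001, -1.0]]
contact_force: [0.6, 0.7, -6.8]
opening: 17.6
finger_force: 60.0
time_s: 16.63
tcp_pos: [492.5, 34.8, 302.3]
tcp_rot: [[0.94, 0.342, -0.0], [0.342, -0.94, -0.0], [-0.0, 0.0, -1.0]]
contact_force: [-0.4, -1.1, -4.9]
opening: 17.6
finger_force: 60.0
[492.53522657  34.95428039 302.38233096] [[ 9.39826823e-01  3.41651184e-01 -1.02118488e-04]
 [ 3.41651183e-01 -9.39826829e-01 -2.76770995e-05]
 [-1.05429608e-04 -8.87722169e-06 -9.99999994e-01]] [-0.20140866  0.19300719 -5.42115988]
```

View pics/f.png

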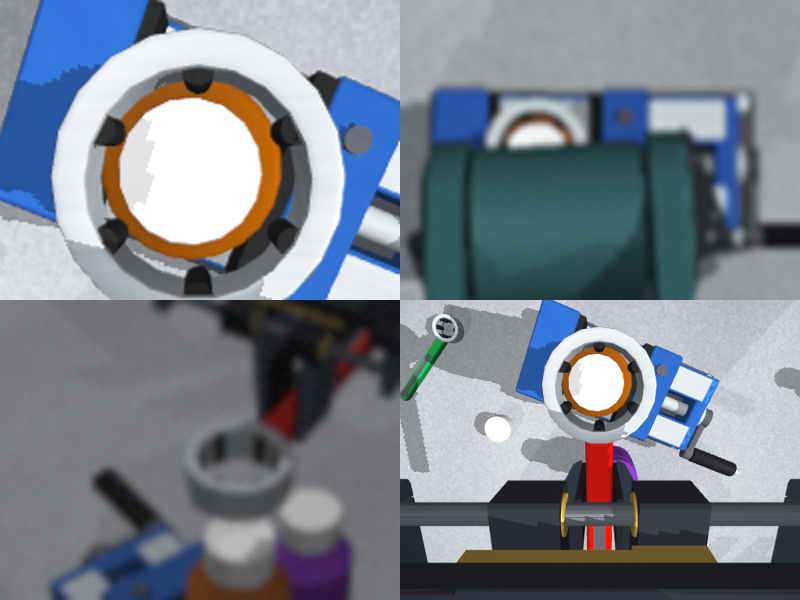

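Bottom right shows the wrench in the fingers with the ring around the cap. In the top-left crop the ring is centred near (197,174) and the cap near (190,170).

```bash
python3 - <<'E'
from h import *
F=pickle.load(open("f.pkl","rb"));c=F["wrist"]
f=lambda x,y,z:ray(c,(x+.5)/2-.5+156,(y+.5)/2-.5+20,z)
print("ring",f(197.5,173.5,311).round(1),"L/R",f(52,173,311).round(1),f(343,173,311).round(1),"cap",f(190.5,170,245).round(1), "capLR",f(119,170,245).round(1),f(262,170,245).round(1))
s=F["scene"];q=lambda x,y,z:ray(s,(x+.5)/4-.5+215,(y-300+.5)/4-.5+110,z)
print("scene ring",q(239,464,311).round(1),"cap",q(240,539,245).round(1))
E
```

```text
ring [559.6  59.3 311. ] L/R [548.7  89.5 311. ] [570.7  29.1 311. ] cap [557.9  61.1 245. ] capLR [550.1  82.5 245. ] [565.7  39.7 245. ]
scene ring [562.1  65.5 311. ] cap [558.9  64.4 245. ]
```

```bash
python3 - <<'E'
from h import *
from scipy.optimize import least_squares
F=pickle.load(open("f.pkl","rb"));c=F["wrist"]
g=cv2.GaussianBlur(c["pixels"][:,:,::-1],(3,3),0); hsv=cv2.cvtColor(g,cv2.COLOR_BGR2HSV)
m=((hsv[...,1]<40)&(hsv[...,2]>205)).astype(np.uint8); m[:,:150]=0;m[:,360:]=0;m[200:]=0
th=np.radians([*range(150,400,5)]);pts=[]
for t in th:   # outer edge: strongest gradient along radial line near r=73
    rr=np.arange(66,80,.25); X=254.5+rr*np.cos(t);Y=107+rr*np.sin(t)
    v=cv2.remap(g.astype(np.float32),X.astype(np.float32)[None],Y.astype(np.float32)[None],1)[0]
    k=np.abs(np.diff(v,axis=0)).sum(1).argmax(); pts.append((X[k],Y[k]))
pts=np.array(pts)
a=np.linspace(0,2*np.pi,720); s_=np.array([.93983,.34165,0]);n_=np.array([.34165,-.93983,0])
def model(p):  # tilt about grip: pitch; ring top centre
    z,x,y=p; C=np.array([x,y,z]); return np.array([proj(c,C+33*(np.cos(b)*s_+np.sin(b)*n_)) for b in a])
def res(p):
    M=model(p); d=np.linalg.norm(pts[:,None]-M[None],axis=2).min(1); cen=M.mean(0)
    return d*np.sign(np.linalg.norm(pts-cen,axis=1)-np.linalg.norm(M-cen,axis=1).mean())
r=least_squares(res,[311,558,59],loss="soft_l1",f_scale=.5,diff_step=1e-4); print(r.x.round(1),np.abs(res(r.x)).mean().round(2))
print("cam",(-np.array(c["R"]).T@c["t"]).round(1))
E
```

```text
[307.4 556.7  58.2] 0.46
cam [564.1  60.8 459.5]
```

```bash
cat > fit.py <<'E'
from h import *
from scipy.optimize import least_squares
a=np.linspace(0,2*np.pi,720)
def fit(c,cen,r0,w,R,p0,ths):
    g=cv2.GaussianBlur(c["pixels"],(3,3),0).astype(np.float32);pts=[]
    for t in np.radians(ths):
        rr=np.arange(r0-w,r0+w,.25);X=(cen[0]+rr*np.cos(t)).astype(np.float32);Y=(cen[1]+rr*np.sin(t)).astype(np.float32)
        v=cv2.remap(g,X[None],Y[None],1)[0];k=np.abs(v[2:]-v[:-2]).sum(1).argmax()+1;pts.append((X[k],Y[k]))
    pts=np.array(pts)
    def res(p):
        M=np.array([proj(c,np.array([p[1]+R*np.cos(b),p[2]+R*np.sin(b),p[0]])) for b in a]);q=M.mean(0)
        i=np.linalg.norm((pts-q)[:,None]/np.linalg.norm(pts-q,axis=1)[:,None,None]-((M-q)/np.linalg.norm(M-q,axis=1)[:,None])[None],axis=2).argmin(1)
        return np.linalg.norm(pts-q,axis=1)-np.linalg.norm(M[i]-q,axis=1)
    r=least_squares(res,p0,loss="soft_l1",f_scale=.4,diff_step=1e-4);return r.x.round(1),np.abs(res(r.x)).mean().round(2)
E
python3 - <<'E'
from fit import *
c=pickle.load(open("f.pkl","rb"))["wrist"];w=pickle.load(open("wrist3.pkl","rb"))
al=range(0,360,5)
print("bench ring",fit(w,(255.4,100.9),30.4,4,33,[26,579,-304],range(120,420,5)))
print("ring",fit(c,(254.5,107),73,5,33,[311,558,59],range(150,391,5)))
print("ring inner top? cap",fit(c,(251,105),36,4,23,[245,557,60],al))
E
```

```text
bench ring (array([  17.5,  578.6, -304.1]), np.float64(0.19))
ring (array([307.7, 556.7,  58.2]), np.float64(0.36))
ring inner top? cap (array([241.1, 556.9,  61. ]), np.float64(0.23))
```

The fit reads about 2% far in depth everywhere, including for the ring on the bench. That puts the ring level at about 311, roughly 2.5 mm short of the cap axis in +y. Correcting that and lowering by 10 mm.

```bash
python3 -m crank '0.4 -1 -0 0 0 0 1;0.3 -1 2 0 0 0 1;0 0 3 0 0 0 1;0 0 3 0 0 0 1;0 0 2 0 0 0 1;0 0 0 0 0 0 1;0 0 0 0 0 0 1;0 0 0 0 0 0 1;0 0 0 0 0 0 1;0 0 0 0 0 0 1;0 0 0 0 0 0 1;0 0 0 0 0 0 1'
python3 - <<'E'
from fit import *
from cell import *
c=read_camera("wrist")
print(fit(c,(254.5,107),73,5,33,[301,558,60],range(150,391,5)),fit(c,(251,107),37,6,23,[245,557,60],range(0,360,5)))
s=read_state();print(s["tcp_pos"],s["contact_force"],s["finger_force"],s["time_s"])
E
```

```text
time_s: 17.78
tcp_pos: [492.5, 37.5, 292.5]
tcp_rot: [[0.94, 0.342, 0.0], [0.342, -0.94, 0.0], [0.0, 0.0, -1.0]]
contact_force: [0.4, 0.5, -6.3]
opening: 17.4
finger_force: 60.0
(array([298.2, 556.7,  60.9]), np.float64(0.35)) (array([241.1, 556.8,  61. ]), np.float64(0.23))
[492.50905886  37.49050343 292.49389726] [ 0.65442559  0.22232197 -5.34688695] 59.99742150306702 17.8333
```

Ring and cap centres agree to within a millimetre, with the ring 30 mm above the cap and the wrench held still. Handing in.

```bash
python3 -c "
from cell import *
print(close_job())"
```

```text
the job is handed in; nothing more can be done
None
```

The job is handed in after about 18 s of robot time, but `close_job()` gave no verdict. The crank was turned to about 11.03 rad, a quarter turn past where the bottle should be caught; I set the grip by angle and did not measure the jaw force. The red wrench is held still at its balance point, level as far as the images show, with its ring within about 1 mm of the cap's axis and about 30 mm above it.

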